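# Cock and fire the chocolate-mould knocker

### The arm

A 6-joint arm with a two-finger parallel gripper is mounted at the origin on the work surface. World frame = base frame: x ahead of the robot, y to its left, z up, the work surface at z = 0. Lengths are in mm, angles in degrees, forces in N, time in s.
With the tool pointing down it reaches from about 350 to 850 mm from the base axis. Payload 8.1 kg.
Tool frame: the origin (TCP) lies midway between the tips of the shut fingers; the grasp point (between the pads) lies 19 mm behind it (r.grasp_offset is the distance from the TCP to the grasp point, in mm); z points along the fingers, x is the direction in which the jaws open and shut, and the axes are right-handed (so a half turn about z gives the same grasp; the last joint's range is limited). The gripper opens to 85 mm and grips with 20 to 120 N. Pads are 22 mm wide; open, the fingers measure 114 mm over their backs; the gripper's body (76 mm by 85 mm) begins 54 mm behind the grasp point. The pads swing forward as they close: fully open they stand 13 mm farther back than shut.
Start: joints at [64.091, 7.471, 85.268, -0, 87.261, -4.893], TCP at [215.157, 560.101, 231.292] pointing down, gripper open.
Joint ranges: [-169.43, 169.43], [-51.17, 129.36], [1.28, 143.12], [-76.62, 256.62], [0, 156.53], [-152.29, 152.29]. Speed limits (degrees/s): [136.94, 136.94, 159.86, 180, 180, 180].

### API

Orientations are given as [roll, pitch, yaw] about the fixed x, y, z axes, in that order (R = Rz(yaw) Ry(pitch) Rx(roll)).
In Python, from bench import r, optics, hand_in gives the robot as it stands.
- The arm moves only by the shell command python3 -m pendant 'ROWS' [FORCE]. ROWS is JSON, a list of rows, each a list of 5 numbers: the opening, from 0 (shut) to 1 (fully open), then the shift along the tool's x, y, z in mm, then the turn about the tool's z in degrees. A call has 1 to 10 rows; each row shifts and turns the commanded pose from where the row before left it, along the tool's axes as they then stand; what a row does not reach is not made up. A row lasts 1/10 s, in which the tool goes at most 50 mm and 8.59 degrees, less where a joint would pass 70% of its speed; a pose out of reach is approached as far as the arm can. A call with a gripper value outside its range is refused whole. The fingers move at their own pace and stop on an object; FORCE is the grip in N (left out, the last holds). Time passes only in rows, so rows that do not move let the fingers close. It gives the time, the measured TCP pose, the force and the opening at its end, in the units of the state.
- r.sense(): the state, without advancing time (a new reading comes with each control period).
- optics.snapshot(name): name is "scene" or "top"; returns (picture, depth): 384x512x3 uint8, blue, green, red; 384x512 float32, mm along the optical axis (not along the pixel's ray), 0 where there is no reading.
- optics.camera_params(name): a dict with "camera_matrix" (3x3 intrinsics, pixels), "eye" and "orientation" of the camera in the world. Camera axes: x right, y down, z forward; pixel columns grow to the right and rows downward; lengths in mm; the calibration is good to about 2 mm. A picture is of the moment at which its call begins. camera_params takes no time and is no camera call.
- hand_in(): hands the job in, once; it reports no verdict.
Trained networks look in the newest picture that a camera, given by its name, has taken for a name from the list of things; names that differ only in an ending like _2 or _b are one class to them, and where a whole thing is asked for, a point or a joint stands for the part that bears it (a point fixed in the world has none). Each returns a list of dicts, best first, with "score" (0 to 1); they miss things now and then, are a little off and sometimes report something else, mostly with a low value. They report only what shows in the picture. A call takes as long as a camera call.
- optics.search_frame(camera, query): "at" ([x, y, z] in mm, in world coordinates, good to about 4 mm: the middle of the surface that is visible of it).
The state is a dict: "time": time; "joint_pos": joint angles; "qd": joint speeds; "joint_efforts": joint torques, N m; "tool_pos": TCP position; "tcp_rot": TCP orientation; "ft_force": force on the tool from outside, world axes, zero at the start; "wrist_torque": the same for the moment, N m; "finger_gap": finger opening in mm.
Only numpy, scipy, OpenCV 4.12 (cv2) and the standard library are available. Lean on these libraries where they do the work, as an engineer would, in place of code of your own. Each camera call takes 0.05 s, during which the arm holds its last target. There are 200 camera calls.

### The job

Knock the chocolate mould loose: swing the sprung hammer of the knocker back by hooking its upright handle (do not clamp it) until the catch holds it, without forcing it hard against the rubber end stop, and take your hand right away so that it stays cocked by itself. Then press the trigger button so that the hammer flies back and knocks the mould along its bed, and let the button go. Do not touch the mould, and leave the ring cutter and the chocolate block on the plate where they are.

Things in the scene. Friction and masses are not known exactly. Their poses are not given: they have to be found in the camera images.
- knocker: The bench knocker: a fixed aluminium plate, 295 x 435 x 12 mm, carrying hammer, trigger, bed and catch. Origin: on the hammer's upright pivot axis, at table height; z up. The plate reaches from x = -245 to +50 and y = -215 to +220 mm. Its +y half has the dark catch carriage (165 to 200 mm from the pivot, 46 mm high), clamped elsewhere along its arc every time; its place is not given.
- bed (a point): Middle of the mould bed's floor (top of the plate), on the knocker's -y half: two rails along the knocker's y, 20 mm high over the plate, 98 mm apart, and a fence 34 mm high across the far end, 58 mm further to -y than this point.
- hammer (a joint): Angle a of the hammer arm, rad. 0: at rest, along the knocker's -x. Grows as it is cocked, clockwise from above, towards +y: the handle is at (-115 cos a, 115 sin a) mm from the pivot. A spring pulls it back to 0 with about 7.4 N per rad at the handle. More than 28 N of pushing or squeezing strains it. The catch angle is unknown, 0.82 to 1.38 rad (see pivot).
- pivot (a point): Top of the hammer's pivot, 52 mm up. The catch as felt at the handle: 0.2 to 0.3 rad before it the arm's nose starts to ride over the sprung sear, adding up to 5 N (not yet the end); then the sear snaps in behind it; 0.04 rad past that a rubber stop adds about 3.7 N per mm. Let back, a caught arm rests on the sear at the catch angle and pushes the hand no more.
- handle (a point): Middle (85 mm above the table) of the hammer's upright black handle: a round post 20 mm across, 115 mm from the pivot, standing free from 44 to 115 mm above the table. The steel arm under it is 22 mm wide and reaches 171 mm from the pivot; its white head, 44 mm wide, looks to the mould.
- trigger (a joint): How far the trigger button is pressed, m: 0 free, 0.012 fully down. It is linked to the sear, so it dips by itself while the nose rides over the sear. With the hammer cocked it takes 3 to 8 N and trips after about half of its travel; it springs up by itself. More than 35 N would damage it.
- trigger_top (a point): Centre of the top of the trigger button: a black square 36 x 36 mm, 67 mm above the table when free, on a dark housing 52 x 52 mm whose top is 47 mm above the table; at x = -15, y = -125 mm in the knocker's frame. It is pressed straight down.
- mould: The chocolate mould in the bed, loose: a white plastic tray 90 x 100 x 28 mm with six dark bars in it, about 200 g. Origin: centre of its underside. At the start it lies about 6 mm in front of the hammer head, at about (-135, -94, 12) mm in the knocker's frame; the knock drives it towards the knocker's -y.
- cutter: Black ring cutter, 42 mm across, 22 mm high, on the plate near the hammer's nose: leave alone.
- praline: Chocolate block 36 x 30 x 16 mm on the plate's -y corner: leave alone.

How it is judged:
By the outcome, as a careful person would: the job done as asked, in the order asked, and still so for the second after the job is handed in, with the robot touching nothing.
It also fails if it takes over 70 s, if anything falls off the work surface, if the arm or the gripper's body presses on something with over 40 N, if the wrist force passes 120 N, or if a joint passes its speed limit or range.

## Working session

There is one attempt and no reset: what is moved stays moved. The work goes in short steps, Python scripts to look and compute and a shell command to move; the robot and the scene stay as the last step left them, time stands still between calls to the robot, and variables do not carry over. Pictures are saved under pics/ and viewed, about 8 in all and at most 12, crops included, and the job is handed in when it is done.

```bash
mkdir -p pics; ls
python3 - <<'E'
from bench import r, optics
import cv2, numpy as np
s=r.sense(); print(s['time'],s['tool_pos'],s['tcp_rot'],s['finger_gap'])
ims=[]
for c in ('top','scene'):
    p,d=optics.snapshot(c); ims.append(p); np.save(f'pics/{c}_d.npy',d); cv2.imwrite(f'pics/{c}0.png',p)
    q=optics.camera_params(c); print(c,q['eye'],q['orientation'])
    for n in ('handle','pivot','trigger_top','mould','cutter','praline','knocker'):
        print(n,[(np.round(x['at']),round(x['score'],2)) for x in optics.search_frame(c,n)[:2]])
cv2.imwrite('pics/a.png',cv2.resize(ims[0],(800,600)))
E
```

```text
pics
0.0 [214.90630546 559.6108005  230.23161333] [-1.79990165e+02  1.06017294e-01  6.89843490e+01] 85.31312018146797
top [430.55318172 -75.4462991  962.43723844] [-170.83322074    1.13188125  -90.67961212]
handle [(array([481., -47.,  48.]), 0.68)]
pivot [(array([482., -34.,  16.]), 0.63), (array([485., -50.,  47.]), 0.44)]
trigger_top [(array([ 568., -166.,   68.]), 0.52)]
mould [(array([ 450., -138.,   43.]), 0.68)]
cutter [(array([365., -27.,  35.]), 0.59)]
praline [(array([ 604., -228.,   29.]), 0.52)]
knocker [(array([482., -37.,  13.]), 0.61)]
scene [859.64725189  48.02940877 644.0472722 ] [-151.90684536    0.58227321  107.55509267]
handle [(array([487., -42.,  49.]), 0.57), (array([ 570., -161.,   68.]), 0.56)]
pivot [(array([518., -14.,  10.]), 0.95)]
trigger_top [(array([ 454., -136.,   42.]), 0.69), (array([ 568., -159.,   66.]), 0.62)]
mould [(array([ 455., -138.,   39.]), 0.95)]
cutter [(array([365., -28.,  28.]), 0.68)]
praline [(array([ 606., -223.,   23.]), 0.55)]
knocker [(array([517., -16.,  17.]), 0.62)]
```

View pics/a.png

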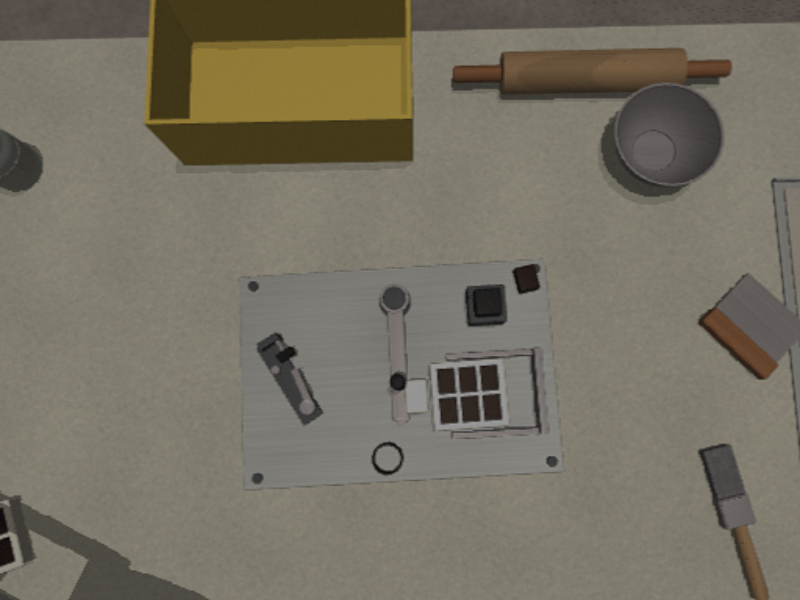

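View pics/scene0.png

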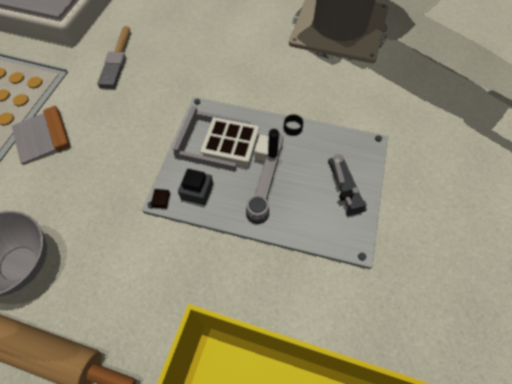

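The top view (800x600) shows the pivot at (395,298), handle at (398,381), trigger at (487,302), mould at (468,394), and the catch carriage from (268,340) to (312,415). The knocker's axes are roughly the world's. Next I fit its pose.

```bash
cat > h.py <<'E'
import numpy as np, cv2
from bench import r, optics
from scipy.spatial.transform import Rotation as R
from scipy.optimize import least_squares
def cam(c):
    q=optics.camera_params(c); return np.array(q['camera_matrix']),np.array(q['eye']),R.from_euler('xyz',q['orientation'],degrees=True).as_matrix()
def proj(c,P):
    K,e,M=cam(c); p=(np.asarray(P)-e)@M@K.T; return p[:,:2]/p[:,2:]
def K2W(p,P):
    a=np.radians(p[2]);P=np.asarray(P,float);c,s=np.cos(a),np.sin(a)
    return np.c_[p[0]+c*P[:,0]-s*P[:,1],p[1]+s*P[:,0]+c*P[:,1],P[:,2]]
E
python3 - <<'E'
from h import *
P=[[50,220,12],[50,-215,12],[-245,-215,12],[-245,220,12],[-15,-125,67],[0,0,52],[-115,0,115]]
ut=np.array([[240,277],[543,261],[561,468],[244,488],[488,301],[395,297],[398,380]])*.64
us=np.array([[374,265],[146,211],[195,99],[388,136],[194,180],[257,206],[274,131]])
for name,w in (('top',(1,0)),('scene',(0,1)),('both',(1,1))):
    f=lambda p:np.r_[w[0]*(proj('top',K2W(p,P))-ut).ravel(),w[1]*(proj('scene',K2W(p,P))-us).ravel()]
    s=least_squares(f,[570,-40,0],loss='soft_l1'); print(name,s.x.round(1)); print(f(s.x).round(1).tolist())
p=s.x; np.save('pose.npy',p)
# height map around knocker from top depth, in knocker frame
d=np.load('pics/top_d.npy');K,e,M=cam('top');v,u=np.mgrid[:384,:512]
X=np.stack([(u-K[0,2])/K[0,0]*d,(v-K[1,2])/K[1,1]*d,d],-1)@M.T+e
a=np.radians(p[2]);dx,dy=X[...,0]-p[0],X[...,1]-p[1]
kx=np.cos(a)*dx+np.sin(a)*dy;ky=-np.sin(a)*dx+np.cos(a)*dy;z=X[...,2]
m=(z>20)&(d>0)&(ky>60)&(ky<220)&(kx>-245)&(kx<50)
rr=np.hypot(kx,ky)[m];al=np.degrees(np.arctan2(ky,-kx))[m]
print('carriage r',np.percentile(rr,[2,98]),'ang',np.percentile(al,[1,10,50,90,99]))
for lo in range(30,100,3):
    k=(al>=lo)&(al<lo+3)
    if k.sum()>2: print(lo,k.sum(),rr[k].min().round(),rr[k].max().round(),z[m][k].max().round())
m=(abs(kx+135)<15)&(ky<0)&(ky>-45);print('head z',z[m].max())
p_=cv2.imread('pics/top0.png')[200:290,150:360];cv2.imwrite('pics/crop.png',cv2.resize(p_,None,fx=3.8,fy=3.8,interpolation=cv2.INTER_CUBIC))
E
```

```text
top [576.9 -42.6   2.6]
[-0.5, -0.8, 1.0, -2.3, 2.0, 1.9, -0.6, 0.7, 0.3, -0.3, -0.6, -0.2, -0.5, 0.3, -0.0, 0.0, -0.0, -0.0, -0.0, -0.0, -0.0, -0.0, -0.0, -0.0, -0.0, -0.0, -0.0, 0.0]
scene [578.4 -38.7   3. ]
[-0.0, -0.0, -0.0, -0.0, 0.0, 0.0, -0.0, 0.0, -0.0, -0.0, -0.0, -0.0, -0.0, -0.0, 0.1, 2.5, -4.0, 0.9, -2.2, -2.0, 0.6, -1.1, -0.3, -1.5, 1.7, -1.4, 0.6, 1.5]
both [577.3 -40.6   2.8]
[-1.5, -0.6, -0.1, -2.9, 1.5, 1.2, -1.0, 0.9, -0.7, -0.8, -1.5, -0.4, -1.3, 0.1, -1.0, 2.0, -4.6, -0.2, -2.3, -2.7, 0.2, -1.3, -0.9, -2.5, 0.9, -2.2, -0.0, 0.8]
carriage r [157.34198861 203.00767485] ang [36.9966187  40.49387244 57.00632692 72.52224994 75.87818874]
36 53 179.0 208.0 46.0
39 81 175.0 302.0 47.0
42 63 172.0 205.0 48.0
45 66 168.0 202.0 47.0
48 72 165.0 200.0 46.0
51 67 162.0 198.0 46.0
54 71 161.0 196.0 47.0
57 60 163.0 196.0 46.0
60 61 166.0 196.0 35.0
63 94 152.0 196.0 48.0
66 75 153.0 198.0 47.0
69 72 162.0 199.0 45.0
72 91 164.0 202.0 49.0
75 21 165.0 186.0 48.0
head z 962.4372384368369
```

View pics/crop.png

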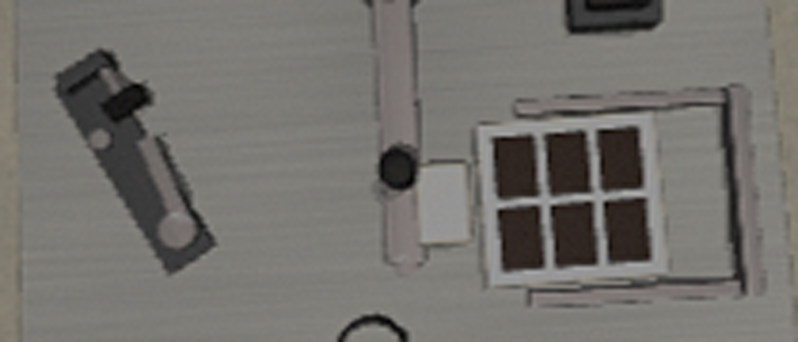

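```bash
cat >> h.py <<'E'
def delta(kxyz,pose,ang=None):
    s=r.sense(); W=K2W(pose,[kxyz])[0]; M=R.from_euler('xyz',s['tcp_rot'],degrees=True).as_matrix()
    print('t',s['time'],'world',W.round(1),'tool shift',(M.T@(W-s['tool_pos'])).round(1),'yaw',s['tcp_rot'][2].round(2),'F',np.round(s['ft_force'],1),'gap',round(s['finger_gap'],1))
POSE=[577.2,-41.5,2.7]
def where():
    s=r.sense(); a=np.radians(POSE[2]); d=np.array(s['tool_pos'])-[POSE[0],POSE[1],0]
    k=[np.cos(a)*d[0]+np.sin(a)*d[1],-np.sin(a)*d[0]+np.cos(a)*d[1]]; yk=s['tcp_rot'][2]-POSE[2]
    F=np.array(s['ft_force']); b=np.radians(s['tcp_rot'][2]); 
    print('t %.1f K %s z %.1f yawK %.1f F %s Fpush %.1f Frad %.1f'%(s['time'],np.round(k,1),d[2],yk,F.round(1),F@[np.sin(b),-np.cos(b),0],F@[np.cos(b),np.sin(b),0]))
    al=-np.radians(yk); h=np.array([-np.cos(al)*k[0]+np.sin(al)*k[1], np.sin(al)*k[0]+np.cos(al)*k[1]]) ; print('radial %.1f tangential %.1f of arm angle %.3f'%(h[0],h[1],al))
E
python3 -c "
from h import *
delta([-115,-40,160],POSE)"
```

```text
t 0.8 world [464.2 -86.9 160. ] tool shift [-514.6  464.5   71.3] yaw 68.98 F [-0.3 -0.8  0.2] gap 85.7
```

```bash
python3 -m pendant '[[0,-34.3,31,0,0],[0,-34.3,31,0,0],[0,-34.3,31,0,0],[0,-34.3,31,0,0],[0,-34.3,31,0,0],[0,-34.3,31,0,0],[0,-34.3,31,0,0],[0,-34.3,31,0,0],[0,-34.3,31,0,0],[0,-34.3,31,0,0]]' 30; python3 -m pendant '[[0,-34.3,31,0,0],[0,-34.3,31,0,0],[0,-34.3,31,0,0],[0,-34.3,31,0,0],[0,-34.3,31,0,0],[0,0,0,0,8.3],[0,0,0,0,8.3],[0,0,0,0,8.3],[0,0,0,0,8.3],[0,0,0,0,8.3]]';python3 -m pendant '[[0,0,0,0,8.3],[0,0,0,0,8.3],[0,0,0,0,8.3],[0,0,30,0,0],[0,0,30,0,0],[0,0,0,0,0],[0,0,0,0,0]]'; python3 -c "
from h import *
delta([-115,-40,72],POSE);where()
p,d=optics.snapshot('scene');cv2.imwrite('pics/b.png',p)"
```

```text
time: 1.8
tool_pos: [381.9, 127.0, 231.7]
tcp_rot: [179.9, -0.0, 69.0]
ft_force: [0.8, 0.4, 0.3]
finger_gap: -0.0
time: 2.8
tool_pos: [464.7, -87.0, 231.4]
tcp_rot: [180.0, -0.0, 27.1]
ft_force: [0.2, 0.4, -0.4]
finger_gap: 0.3
time: 3.5
tool_pos: [467.3, -147.2, 231.3]
tcp_rot: [-180.0, 0.0, 2.5]
ft_force: [0.4, 0.2, 0.8]
finger_gap: 0.4
t 3.5 world [464.2 -86.9  72. ] tool shift [ -0.5 -60.3 159.3] yaw 2.5 F [0.4 0.2 0.8] gap 0.4
t 3.5 K [-114.7 -100.4] z 231.3 yawK -0.2 F [0.4 0.2 0.8] Fpush -0.2 Frad 0.4
radial 114.4 tangential -100.8 of arm angle 0.004
```

View pics/b.png

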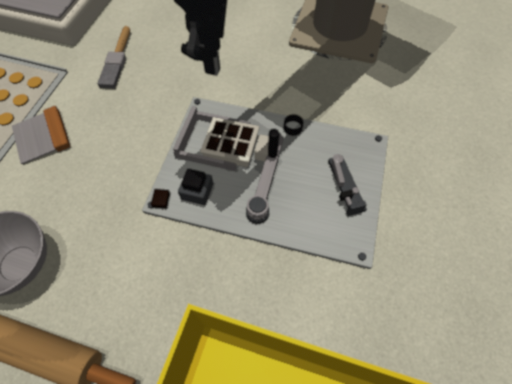

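The gripper tip is above and short of the handle. I shifted y where I meant z, harmlessly. I'll correct that and then descend.

```bash
python3 -m pendant '[[0,0,-30,0,0],[0,0,-30,0,0],[0,0,0,40,0],[0,0,0,40,0],[0,0,0,30,0],[0,0,0,25,0],[0,0,0,24,0],[0,0,0,0,0],[0,0,0,0,0]]'; python3 -c "
from h import *
where()
p,d=optics.snapshot('scene');cv2.imwrite('pics/c.png',cv2.resize(p[60:260,120:400],None,fx=2.8,fy=2.8))"
```

```text
time: 4.45
tool_pos: [464.5, -86.2, 72.6]
tcp_rot: [-180.0, 0.0, 2.6]
ft_force: [0.1, -0.2, 0.1]
finger_gap: 0.3
t 4.5 K [-114.7  -39.4] z 72.6 yawK -0.1 F [ 0.1 -0.2  0.1] Fpush 0.2 Frad 0.1
radial 114.6 tangential -39.5 of arm angle 0.001
```

View pics/c.png

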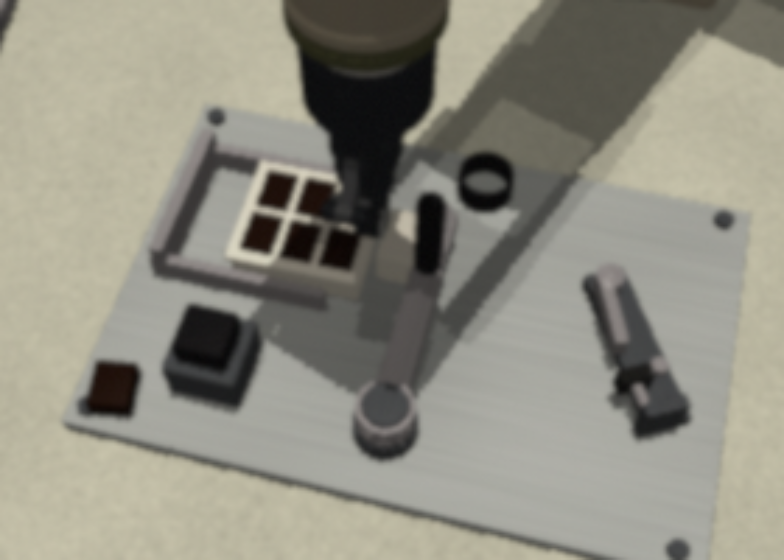

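The shut fingertips stand beside the handle on the mould side, above the mould. Now I'll ease in until contact.

```bash
python3 -m pendant '[[0,0,-8,0,0],[0,0,-6,0,0],[0,0,-4,0,0],[0,0,0,0,0]]'; python3 -c "
from h import *
where()";  python3 -m pendant '[[0,0,-3,0,0],[0,0,-3,0,0],[0,0,0,0,0]]'; python3 -c "
from h import *
where()"
```

```text
time: 4.9
tool_pos: [464.2, -68.3, 72.8]
tcp_rot: [180.0, -0.0, 2.6]
ft_force: [0.8, 0.2, 0.1]
finger_gap: -0.4
t 4.9 K [-114.2  -21.5] z 72.8 yawK -0.1 F [0.8 0.2 0.1] Fpush -0.1 Frad 0.8
radial 114.1 tangential -21.6 of arm angle 0.001
time: 5.2
tool_pos: [463.5, -62.7, 72.2]
tcp_rot: [-180.0, 0.0, 2.6]
ft_force: [0.1, -0.3, 0.3]
finger_gap: 0.1
t 5.2 K [-114.5  -15.8] z 72.2 yawK -0.1 F [ 0.1 -0.3  0.3] Fpush 0.3 Frad 0.1
radial 114.5 tangential -16.0 of arm angle 0.002
```

```bash
for i in 1 2 ; do python3 -m pendant '[[0,0,-3,0,0],[0,0,0,0,0]]' >/dev/null; python3 -c "
from h import *
where()"; done; python3 -c "
from h import *
p,d=optics.snapshot('scene');cv2.imwrite('pics/d.png',cv2.resize(p[60:260,120:400],None,fx=2.8,fy=2.8))"
```

```text
t 5.4 K [-114.5  -12.9] z 72.2 yawK -0.1 F [-0.1 -0.9 -0.5] Fpush 0.9 Frad -0.1
radial 114.5 tangential -13.1 of arm angle 0.002
t 5.6 K [-114.4   -9.9] z 72.3 yawK -0.1 F [ 0.6 -0.2 -0.7] Fpush 0.2 Frad 0.6
radial 114.4 tangential -10.1 of arm angle 0.002
```

View pics/d.png

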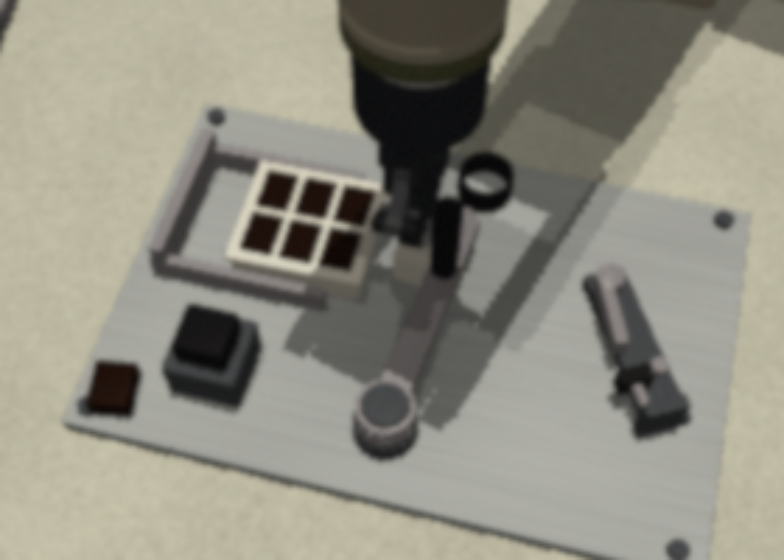

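The hammer is already moving with the fingers (handle now at (447,240)) at a ≈ 0.1, with the small force expected. Now I'll follow the arc, turning 4° per row.

```bash
python3 -m pendant '[[0,-0.4,-8,0,4],[0,-0.4,-8,0,4],[0,-0.4,-8,0,4],[0,-0.4,-8,0,4],[0,0,0,0,0]]' >/dev/null; python3 -c "
from h import *
where()"
```

```text
t 6.2 K [-112.6   22.1] z 72.3 yawK -16.1 F [-0.9 -2.8 -0.2] Fpush 2.9 Frad -0.2
radial 114.3 tangential -10.1 of arm angle 0.282
```

```bash
python3 -m pendant '[[0,-0.4,-8,0,4],[0,-0.4,-8,0,4],[0,-0.4,-8,0,4],[0,0,0,0,0]]' >/dev/null; python3 -c "
from h import *
where()"; for i in 1 2; do python3 -m pendant '[[0,-0.2,-4,0,2],[0,-0.2,-4,0,2],[0,0,0,0,0]]' >/dev/null; python3 -c "
from h import *
where()"; done
```

```text
t 6.5 K [-105.6   44.6] z 72.3 yawK -28.0 F [-2.5 -4.4  1. ] Fpush 5.1 Frad -0.4
radial 114.2 tangential -10.3 of arm angle 0.489
t 6.8 K [-102.3   51.4] z 72.2 yawK -32.0 F [-2.2 -4.   1.4] Fpush 4.6 Frad 0.1
radial 114.0 tangential -10.6 of arm angle 0.558
t 7.2 K [-98.3  58.4] z 72.1 yawK -36.0 F [-2.3 -4.5  0.8] Fpush 5.0 Frad 0.5
radial 113.9 tangential -10.5 of arm angle 0.628
```

```bash
for i in 1 2 3 4; do python3 -m pendant '[[0,-0.2,-4,0,2],[0,0,0,0,0]]' >/dev/null; python3 -c "
from h import *
where()"; done
```

```text
t 7.3 K [-96.3  61.8] z 72.0 yawK -38.0 F [-3.2 -4.4  0.9] Fpush 5.5 Frad -0.0
radial 113.9 tangential -10.5 of arm angle 0.663
t 7.5 K [-94.   65.1] z 71.9 yawK -40.0 F [-3.  -4.3  0.3] Fpush 5.3 Frad 0.3
radial 113.9 tangential -10.5 of arm angle 0.698
t 7.8 K [-91.9  68. ] z 71.9 yawK -42.0 F [-5.6 -5.7  2.6] Fpush 8.0 Frad -0.7
radial 113.8 tangential -10.9 of arm angle 0.733
t 8.0 K [-89.6  71.1] z 71.8 yawK -44.0 F [-6.4 -6.3  1.3] Fpush 9.0 Frad -0.6
radial 113.8 tangential -11.1 of arm angle 0.768
```

The sear ride starts at a ≈ 0.81. I expect the catch at about 1.0 to 1.1.

```bash
for i in 1 2; do python3 -m pendant '[[0,-0.2,-4,0,2],[0,0,0,0,0]]' >/dev/null; python3 -c "
from h import *
where()"; done; for i in 1 2 3 4; do python3 -m pendant '[[0,-0.1,-2,0,1],[0,0,0,0,0]]' >/dev/null; python3 -c "
from h import *
where()"; done
```

```text
t 8.2 K [-87.   74.1] z 71.7 yawK -46.0 F [-6.2 -6.3  0.9] Fpush 8.9 Frad -0.2
radial 113.7 tangential -11.1 of arm angle 0.802
t 8.3 K [-84.5  77.2] z 71.6 yawK -48.0 F [-7.3 -3.7  2. ] Fpush 7.8 Frad -2.5
radial 113.9 tangential -11.1 of arm angle 0.837
t 8.6 K [-83.1  78.4] z 71.6 yawK -48.9 F [-6.7 -5.2  0.7] Fpush 8.4 Frad -0.8
radial 113.7 tangential -11.2 of arm angle 0.854
t 8.8 K [-81.8  79.9] z 71.6 yawK -49.9 F [-6.6 -5.5  2.1] Fpush 8.6 Frad -0.5
radial 113.7 tangential -11.2 of arm angle 0.872
t 8.9 K [-80.3  81.3] z 71.5 yawK -50.9 F [-5.5 -5.7  2.6] Fpush 7.9 Frad 0.6
radial 113.7 tangential -11.2 of arm angle 0.889
t 9.2 K [-78.8  82.7] z 71.6 yawK -51.9 F [-7.6 -3.6  1.7] Fpush 8.1 Frad -2.2
radial 113.7 tangential -11.1 of arm angle 0.907
```

```bash
for i in 1 2 3 4 5; do python3 -m pendant '[[0,-0.05,-1,0,0.5],[0,0,0,0,0],[0,0,0,0,0]]' >/dev/null; python3 -c "
from h import *
where()"; done
```

```text
t 9.4 K [-78.2  83.3] z 71.5 yawK -52.4 F [-7.9 -4.2  0.6] Fpush 8.7 Frad -1.9
radial 113.7 tangential -11.2 of arm angle 0.915
t 9.8 K [-77.5  84. ] z 71.5 yawK -52.9 F [-7.9 -5.2  2.4] Fpush 9.4 Frad -1.1
radial 113.7 tangential -11.2 of arm angle 0.923
t 10.1 K [-76.7  84.6] z 71.5 yawK -53.4 F [-9.  -5.3  2.7] Fpush 10.3 Frad -1.6
radial 113.7 tangential -11.2 of arm angle 0.932
t 10.3 K [-76.   85.4] z 71.5 yawK -53.9 F [-7.6 -3.6  2. ] Fpush 8.2 Frad -2.0
radial 113.7 tangential -11.1 of arm angle 0.941
t 10.7 K [-75.   86.1] z 71.5 yawK -54.4 F [-7.  -3.7  1.2] Fpush 7.8 Frad -1.4
radial 113.7 tangential -10.9 of arm angle 0.949
```

The force dropped at a ≈ 1.03, which may be the snap. I'll go a touch farther, then ease back and see whether the push vanishes.

```bash
for i in 1 2; do python3 -m pendant '[[0,-0.05,-1,0,0.5],[0,0,0,0,0],[0,0,0,0,0]]' >/dev/null; python3 -c "
from h import *
where()"; done; echo back;  for i in 1 2 3 4 5; do python3 -m pendant '[[0,0.05,1,0,-0.5],[0,0,0,0,0],[0,0,0,0,0]]' >/dev/null; python3 -c "
from h import *
where()"; done
```

```text
t 10.9 K [-74.   86.9] z 71.6 yawK -54.9 F [-5.8 -1.9  1.2] Fpush 5.8 Frad -2.1
radial 113.7 tangential -10.5 of arm angle 0.958
t 11.2 K [-73.5  87.4] z 71.5 yawK -55.4 F [-7.2 -2.5  2.3] Fpush 7.3 Frad -2.4
radial 113.7 tangential -10.8 of arm angle 0.967
back
t 11.6 K [-73.9  86.8] z 71.6 yawK -54.9 F [-6.3 -3.2  0.7] Fpush 7.0 Frad -1.3
radial 113.5 tangential -10.6 of arm angle 0.958
t 11.8 K [-73.7  86.3] z 72.1 yawK -54.5 F [-3.1  0.1 -0.4] Fpush 2.3 Frad -2.0
radial 113.1 tangential -10.0 of arm angle 0.952
t 12.2 K [-73.7  85.8] z 72.7 yawK -54.1 F [ 0.6  0.2 -0.1] Fpush -0.6 Frad 0.2
radial 112.7 tangential -9.4 of arm angle 0.944
t 12.4 K [-74.9  85.1] z 72.4 yawK -53.6 F [-0.5 -0.3  0.7] Fpush 0.6 Frad -0.0
radial 113.0 tangential -9.8 of arm angle 0.936
t 12.8 K [-75.8  84.5] z 72.3 yawK -53.1 F [-0.1 -0.4 -0. ] Fpush 0.3 Frad 0.2
radial 113.0 tangential -9.9 of arm angle 0.927
```

The push vanished, so the hammer is caught. I'll back off and lift away, then look.

```bash
python3 -m pendant '[[0,0,8,0,0],[0,0,15,0,0],[0,0,15,0,0],[0,0,0,40,0]]' --help >/dev/null 2>&1; python3 -c "
from h import *
where()"
```

```text
t 12.8 K [-75.8  84.5] z 72.3 yawK -53.1 F [-0.1 -0.4 -0. ] Fpush 0.3 Frad 0.2
radial 113.0 tangential -9.9 of arm angle 0.927
```

That malformed call did nothing, which is lucky, since up is -z. Here is the correct retreat:

```bash
python3 -m pendant '[[0,0,8,0,0],[0,0,15,0,0],[0,0,15,0,0],[0,0,0,-40,0],[0,0,0,-40,0],[0,0,0,-30,0],[0,0,0,0,0]]'; python3 -c "
from h import *
delta([-15,-125,110],POSE)
p,d=optics.snapshot('top');cv2.imwrite('pics/e.png',cv2.resize(p[150:330,140:370],None,fx=3.4,fy=3.4))
print([(x['at'],x['score']) for x in optics.search_frame('top','trigger_top')])
print([(x['at'],x['score']) for x in optics.search_frame('top','mould')])"
```

```text
time: 13.45
tool_pos: [471.0, 14.5, 187.8]
tcp_rot: [-179.6, -0.4, -50.4]
ft_force: [0.8, -1.7, 0.5]
finger_gap: 0.1
t 13.45 world [ 568.1 -167.1  110. ] tool shift [201.3  41.3  78.8] yaw -50.43 F [ 0.8 -1.7  0.5] gap 0.1
[([568.0, -169.3, 65.1], 0.84)]
[([447.4, -138.0, 44.1], 0.77)]
```

View pics/e.png

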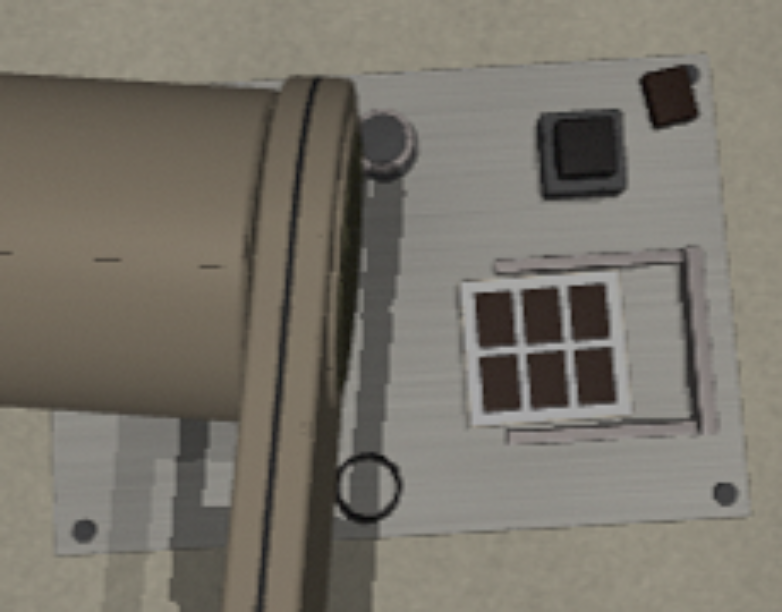

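The hammer has left its rest position (no white head by the mould), and the trigger is where I estimated it. Now over to the button.

```bash
python3 -m pendant '[[0,40.3,8.2,0,0],[0,40.3,8.2,0,0],[0,40.3,8.2,0,0],[0,40.3,8.2,0,0],[0,40.2,8.2,0,0],[0,0,0,0,0],[0,0,0,35,0],[0,0,0,35,0],[0,0,0,20,0],[0,0,0,0,0]]'; python3 -c "
from h import *
delta([-15,-125,67],POSE)
p,d=optics.snapshot('scene');cv2.imwrite('pics/f.png',cv2.resize(p[60:260,120:400],None,fx=2.8,fy=2.8))"
```

```text
time: 14.6
tool_pos: [560.6, -164.3, 86.3]
tcp_rot: [179.7, 0.5, -50.4]
ft_force: [-0.9, 0.5, -1.0]
finger_gap: -0.2
t 14.6 world [ 568.1 -167.1   67. ] tool shift [ 7.1 -4.1 19.2] yaw -50.41 F [-0.9  0.5 -1. ] gap -0.2
```

View pics/f.png

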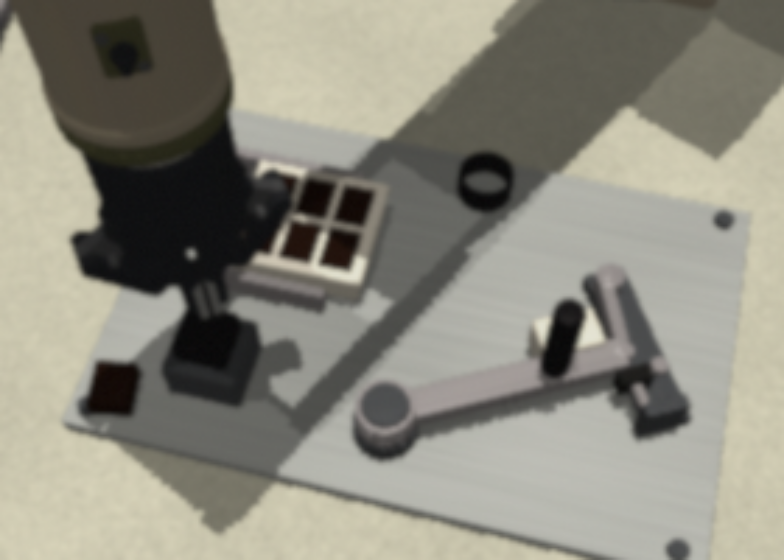

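The hammer stays cocked on the sear and the fingertip is above the button. I'll correct a few mm and press gently.

```bash
python3 -m pendant '[[0,7,-4,0,0],[0,0,0,8,0],[0,0,0,5,0],[0,0,0,0,0]]'; for i in 1 2 3 ; do python3 -m pendant '[[0,0,0,3,0],[0,0,0,0,0]]' | egrep 'pos|force'; done
```

```text
time: 15.05
tool_pos: [572.2, -168.9, 78.7]
tcp_rot: [180.0, 0.0, -50.4]
ft_force: [-0.1, 0.3, -0.6]
finger_gap: 0.2
tool_pos: [572.4, -169.0, 76.0]
ft_force: [0.3, 0.5, 0.9]
tool_pos: [572.3, -169.0, 72.9]
ft_force: [-0.1, -0.2, -0.3]
tool_pos: [572.2, -169.0, 69.8]
ft_force: [-1.2, 0.2, 0.2]
```

```bash
for i in 1 2 3 4 ; do python3 -m pendant '[[0,0,0,2.5,0],[0,0,0,0,0]]' | egrep 'time|pos|force'; done
python3 - <<'E'
from h import *
p,d=optics.snapshot('scene');cv2.imwrite('pics/g.png',cv2.resize(p[60:260,120:400],None,fx=2.8,fy=2.8))
print([(np.round(x['at']),x['score']) for c in('top','scene') for x in (optics.snapshot(c),optics.search_frame(c,'mould'))[1]])
E
```

```text
time: 15.85
tool_pos: [572.3, -169.0, 67.4]
ft_force: [0.1, 0.3, -1.5]
time: 16.05
tool_pos: [572.6, -169.1, 65.5]
ft_force: [-1.8, 0.8, 3.4]
time: 16.25
tool_pos: [572.7, -169.2, 63.1]
ft_force: [-1.7, 0.6, 3.7]
time: 16.45
tool_pos: [572.7, -169.2, 60.3]
ft_force: [0.9, 0.3, 1.9]
[(array([ 460., -148.,   40.]), 0.77), (array([ 444., -127.,   41.]), 0.72), (array([523.,   1.,  11.]), 0.45)]
```

View pics/g.png

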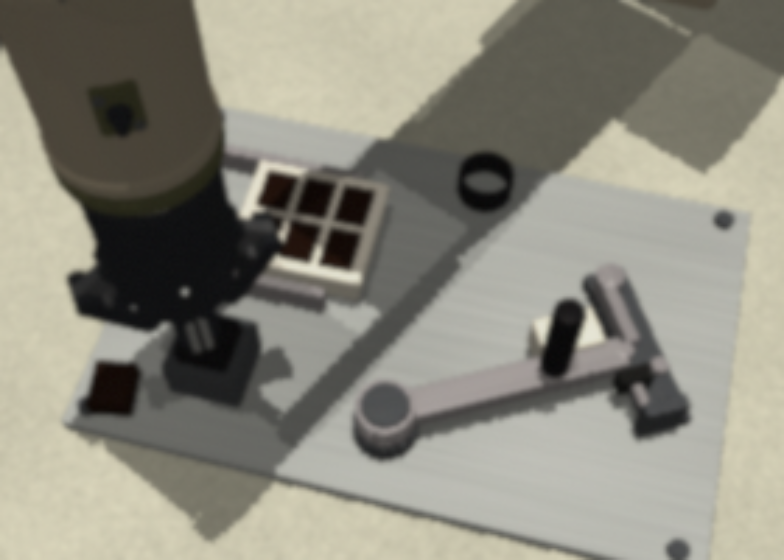

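Not tripped yet, with about 5 mm pressed. I'll go on.

```bash
for i in 1 2 ; do python3 -m pendant '[[0,0,0,2,0],[0,0,0,0,0]]' | egrep 'time|pos|force'; done
python3 - <<'E'
from h import *
p,d=optics.snapshot('scene');cv2.imwrite('pics/h.png',cv2.resize(p[60:260,120:400],None,fx=2.8,fy=2.8))
h=lambda a:K2W(POSE,[[-115*np.cos(a),115*np.sin(a),113]])
for a in (0,1.03):
    u=proj('scene',h(a))[0].round().astype(int); print(a,u,p[u[1]-3:u[1]+4,u[0]-3:u[0]+4].mean())
E
```

```text
time: 16.9
tool_pos: [572.4, -169.1, 58.0]
ft_force: [-1.3, -0.1, 3.0]
time: 17.1
tool_pos: [572.5, -169.1, 56.1]
ft_force: [-0.5, 0.3, 3.3]
0 [274 132] 86.4625850340136
1.03 [323 170] 177.04761904761904
```

The handle has left the cocked position, so it tripped. I'll release the button and withdraw.

```bash
python3 -m pendant '[[0,0,0,-10,0],[0,0,0,-20,0],[0,0,0,-40,0],[0,0,0,-45,0],[0,0,0,-45,0],[0,0,0,-30,0],[0,0,0,0,0]]' | egrep 'time|pos|force'; python3 -m pendant '[[0,40,-25,0,0],[0,40,-25,0,0],[0,40,-25,0,0],[0,40,-25,0,0],[0,0,0,0,0],[0,0,0,0,0],[0,0,0,0,0]]'
python3 - <<'E'
from h import *
p,d=optics.snapshot('scene');cv2.imwrite('pics/i.png',cv2.resize(p[60:260,120:400],None,fx=2.8,fy=2.8))
for n in('mould','cutter','praline','trigger_top'):print(n,[(np.round(x['at']),round(x['score'],2)) for x in optics.search_frame('scene',n)])
E
```

```text
time: 17.85
tool_pos: [575.1, -170.0, 253.6]
ft_force: [0.3, -0.4, 0.4]
time: 18.55
tool_pos: [748.5, -227.6, 246.5]
tcp_rot: [180.0, 0.0, -50.4]
ft_force: [-0.4, 0.1, 1.2]
finger_gap: 0.2
mould [(array([ 456., -177.,   41.]), 0.83)]
cutter [(array([492., -40.,  51.]), 0.63), (array([370., -28.,  30.]), 0.5)]
praline [(array([ 604., -223.,   22.]), 0.69)]
trigger_top [(array([ 572., -162.,   67.]), 0.68)]
```

View pics/i.png

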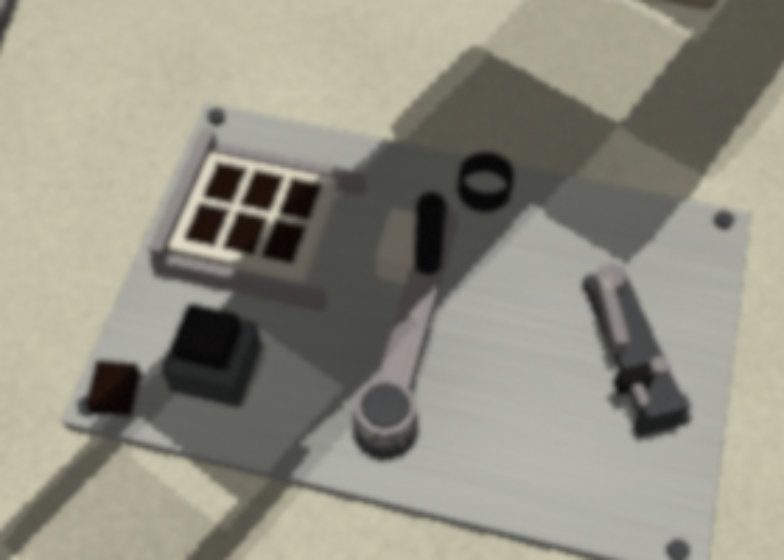

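The mould has been knocked about 39 mm, up to the fence. The hammer is at rest, the button is up, and the ring and praline are in place.

```bash
python3 -c "
from bench import hand_in
print(hand_in())"
```

```text
the job is handed in; nothing more can be done
None
```

The mould is knocked loose, and I handed the job in at about 18.6 s of the 70 s allowed.

- **Cocking:** I pushed the handle round its arc with the shut fingers, without clamping it. The sear ride began at about 0.81 rad and the sear snapped in at about 1.03 rad. The push never passed about 10 N, and I felt no rubber-stop rise. When I eased back, the force fell to zero, and a picture with the hand away showed the hammer holding by itself.
- **Knock:** I pressed the button down about 10 mm with 3–4 N. It had not tripped at about 5 mm, so I pressed further and it did. I then let it go and moved the arm well clear.
- **Last checks:**
  - The hammer is back at rest and the button is up, at 67 mm.
  - The mould moved about 39 mm along the bed, up to the fence.
  - The praline stayed within 2 mm of its first reading.
  - The wrist force read about zero.

Two things disagreed. In the last search the best-scoring "cutter" result was a false hit near the hammer head. The second result, and the picture, show the ring where it was, within about 5 mm. While the arm partly hid the mould, one search placed it about 10 mm off. The picture taken then showed it unmoved.

Two slips did no harm: one early move shifted the tool along y instead of z in free space, and one malformed command did not move the arm.

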